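Unclip the parts case and take off its lid

TASK

Open the big grey parts case on the electronics bench: flip off the steel clip at each end by pushing its tab down until it springs open, and only then lift the lid off by its handle. Set the lid down gently, flat and handle up, in the middle of the bench mat, with both clips left open.

Things in the scene. Friction and masses are not known exactly. Their poses are not given: they have to be found in the camera images.
- case: Fixed grey parts case, 120 (x) by 150 (y) by 70 mm tall, with a steel clip at the middle of each 120 mm end (+y and -y). Origin: centre of its underside, on the bench; z up. The smaller lidded box with a round knob and the open tray nearby are not part of the job.
- lid: Loose grey lid, 120 (x) by 150 (y) mm, 0.15-0.31 kg, shut on the case, axes alike. Origin: centre of its underside = foot of 6 mm ribs inside the case walls (starts at z = 64 mm; lift over 6 mm before going sideways). Top face 12 mm above origin. Black bar handle along x through the middle: 86 long, 14 wide, 14 tall, centre 39 mm above origin, 20 mm free beneath; grip it across y.
- mat: Thin square blue-grey bench mat, 260 by 260 mm, 3 mm thick, fixed flat on the bench, empty. Origin: centre of its underside, on the bench; z up. Placed on it, the lid's origin is 3 mm above the bench.
- clip_a (a joint): Sprung steel clip on the case's +y end, in rad: 0 shut, hooked 5 mm over the lid's edge; 1.7 off, hanging outward. Level hinge at y = +79, z = 57 mm (case frame). Its flat tab (40 mm wide, top at z = 81) sticks out to y = +115. Press straight down with shut fingers at y = +105 (about 7 N): after some 10 mm it goes over centre, springs open and stays; 20 mm is safe.
- clip_b (a joint): Sprung steel clip on the case's -y end, in rad: 0 shut, hooked 5 mm over the lid's edge; 1.7 off, hanging outward. Level hinge at y = -79, z = 57 mm (case frame). Its flat tab (40 mm wide, top at z = 81) sticks out to y = -115. Press straight down with shut fingers at y = -105 (about 7 N): after some 10 mm it goes over centre, springs open and stays; 20 mm is safe.
Not all that is in view belongs to the job. Leave any blue or yellow look-alike of the lid alone.

How it is judged:
By the outcome, as a careful person would: the job done as asked, in the order asked, and still so for the second after the job is handed in, with the robot touching nothing.
It also fails if it takes over 53 s, if anything falls off the work surface, if the arm or the gripper's body presses on something with over 40 N, if the wrist force passes 120 N, or if a joint passes its speed limit or range.

ROBOT

A 6-joint arm with a two-finger parallel gripper is mounted at the origin on the work surface. World frame = base frame: x ahead of the robot, y to its left, z up, the work surface at z = 0. Lengths are in mm, angles in rad, forces in N, time in s.
With the tool pointing down it reaches from about 275 to 750 mm from the base axis. Payload 10.2 kg.
Tool frame: the origin (TCP) lies on the front face of the gripper's body, between the roots of the fingers; the fingertips stand 73 mm ahead of it and the grasp point (between the pads) lies 54 mm ahead of it; z points along the fingers, y is the direction in which the jaws open and shut (so a half turn about z gives the same grasp; the last joint's range is limited). The gripper opens to 85 mm and grips with 20 to 120 N. Pads are 22 mm wide; open, the fingers measure 114 mm over their backs; the gripper's body (76 mm by 85 mm) begins 54 mm behind the grasp point. The pads swing forward as they close: fully open they stand 13 mm farther back than shut.
Start: joints at [0.994, 0.313, 1.498, -0, 1.331, -0.223], TCP at [181.907, 492.485, 303.894] pointing down, gripper open.
Joint ranges: [-2.94, 2.94], [-0.97, 2.17], [0.19, 2.56], [-1.23, 4.37], [0.02, 3.11], [-2.88, 2.88]. Speed limits (rad/s): [2.39, 2.39, 3.01, 3.14, 3.14, 3.14].

INTERFACE

Orientations are given as a unit quaternion [w, x, y, z].
In Python, from rig import ctrl gives the robot as it stands.
- The arm moves only by the tool move_arm, never from a script. Its argument "series" is a list of rows, each a list of 3 entries, a list of its own where there are three numbers: the shift along the tool's x, y, z in mm, then the turn about the tool's z in degrees, then the opening, from 0 (shut) to 1 (fully open). In form: [[[tx, ty, tz], yaw, grip], ...]. A call has 1 to 10 rows; each row is the pose to reach, as a shift and turn from the pose commanded when the call began, along the tool's axes at that moment; what a row does not reach only later rows make up. A row lasts 1/8 s, in which the tool goes at most 62.5 mm and 10.7 degrees, less where a joint would pass 70% of its speed; a pose out of reach is approached as far as the arm can. A call with a gripper value outside its range is refused whole. The fingers move at their own pace and stop on an object; "force" is the grip in N (left out, the last holds). Time passes only in rows, so rows that repeat a pose let the fingers close. It gives the time, the measured TCP pose, the force and the opening at its end, in the units of the state.
- ctrl.sense(): the state, without advancing time (a new reading comes with each control period).
- ctrl.capture(name): name is "scene" or "top" or "wrist"; returns (picture, depth): 420x560x3 uint8, red, green, blue; 420x560 float32, mm along the optical axis (not along the pixel's ray), 0 where there is no reading.
- ctrl.camera_model(name): a dict with "fov_y" (degrees; the focal length in pixels is half the picture's height over the tangent of half this angle, whatever the lens; pixels are square), "cx", "cy" (the principal point, pixels), "rvec" (rotation vector, rad) and "tvec" (3), from world to camera coordinates, as OpenCV has them. Camera axes: x right, y down, z forward; pixel columns grow to the right and rows downward; lengths in mm; the calibration is good to about 2 mm. A picture is of the moment at which its call begins: read the wrist's pose just before it. camera_model takes no time and is no camera call; for the wrist camera it gives the pose at the moment of the call.
- ctrl.finish_job(): hands the job in, once; it reports no verdict.
The state is a dict: "time_s": time; "joints": joint angles; "dq": joint speeds; "tau": joint torques, N m; "eef_pos": TCP position; "ee_rot": TCP orientation; "force": force on the tool from outside, world axes, zero at the start; "wrist_torque": the same for the moment, N m; "grip_width": opening from 0.0 (shut) to 1.0 (fully open).
Only numpy, scipy, OpenCV 4.12 (cv2) and the standard library are available. Lean on these libraries where they do the work, as an engineer would, in place of code of your own. Each camera call takes 0.05 s, during which the arm holds its last target.

## Working session

There is one attempt and no reset: what is moved stays moved. The work goes in short steps, Python scripts to look and compute and a tool call to move; the robot and the scene stay as the last step left them, time stands still between calls to the robot, and variables do not carry over. Pictures are saved under pics/ and viewed, and the job is handed in when it is done.

Besides the shell and the picture viewer there is one more tool, called as name([rows], argument=value, ...), one row to a line, values as JSON. move_arm: Moves the arm, as the interface text tells. Its arguments: {"type":"object","properties":{"series":{"type":"array","items":{"type":"array"}},"force":{"type":"number"}},"required":["series"]}

```bash
mkdir -p pics; ls; cat > h.py <<'E'
import numpy as np, cv2
from rig import ctrl
def model(n):
    m=ctrl.camera_model(n); R=cv2.Rodrigues(np.array(m['rvec'],float))[0]; t=np.array(m['tvec'],float).ravel()
    f=210/np.tan(np.radians(m['fov_y'])/2); return R,t,f,m['cx'],m['cy']
def cloud(n,d,mod):
    R,t,f,cx,cy=mod; v,u=np.mgrid[0:420,0:560]
    P=np.stack([(u-cx)/f*d,(v-cy)/f*d,d],-1); W=(P-t)@R; W[d<=0]=np.nan; return W
def proj(p,mod):
    R,t,f,cx,cy=mod; c=R@np.array(p,float)+t; return c[0]/c[2]*f+cx,c[1]/c[2]*f+cy
def ray(u,v,z,mod):
    R,t,f,cx,cy=mod; o=-R.T@t; d=R.T@np.array([(u-cx)/f,(v-cy)/f,1]); return o+d*(z-o[2])/d[2]
E
python3 - <<'E'
from h import *
s=ctrl.sense(); print(s)
for n in('top','scene'):
    m=model(n); print(ctrl.camera_model(n)); p,d=ctrl.capture(n); np.savez(f'{n}0.npz',p=p,d=d,W=cloud(n,d,m))
    cv2.imwrite(f'pics/{n}0.png',p[:,:,::-1])
E
```

```text
pics
{'time_s': 0.0, 'joints': array([ 9.93567529e-01,  3.13442891e-01,  1.49842188e+00, -8.15422208e-06,
        1.33098116e+00, -2.23414075e-01]), 'dq': array([ 0.00142109,  0.00018911, -0.00043319, -0.00105349,  0.00052624,
       -0.0005733 ]), 'tau': array([ 1.42858898e-03, -4.12258601e+01, -2.59744459e+01, -3.24688892e-05,
        4.13641421e-03,  2.24597420e-05]), 'eef_pos': array([181.83247682, 492.33700801, 303.34437197]), 'ee_rot': array([-2.40564366e-04,  1.75985059e-01,  9.84392638e-01, -5.78639546e-04]), 'force': array([-0.15677973, -0.05887985, -0.87244729]), 'wrist_torque': array([-0.01592742,  0.05595903, -0.02084629]), 'grip_width': 1.0019918186654342}
{'fov_y': 44.87614936734585, 'cx': 280.0090566995807, 'cy': 203.11802288662045, 'rvec': array([ 2.1321346 , -2.1478624 ,  0.12931658]), 'tvec': array([ -37.44583215,  415.88772455, 1294.9177796 ])}
{'fov_y': 43.12199377901789, 'cx': 281.78554170248356, 'cy': 206.61274390609054, 'rvec': array([ 0.8777757 ,  2.66095004, -0.90229098]), 'tvec': array([ 359.9792108 , -103.75312057, 1598.81291904])}
```

View pics/top0.png

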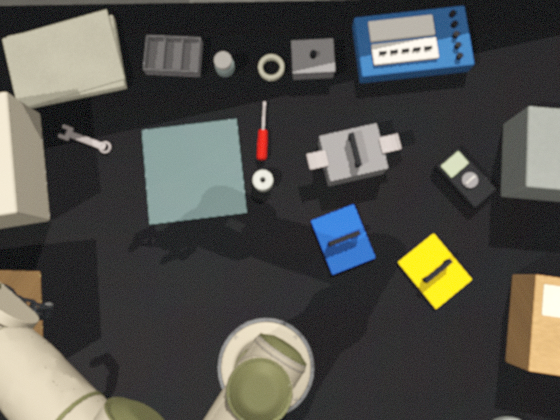

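View pics/scene0.png

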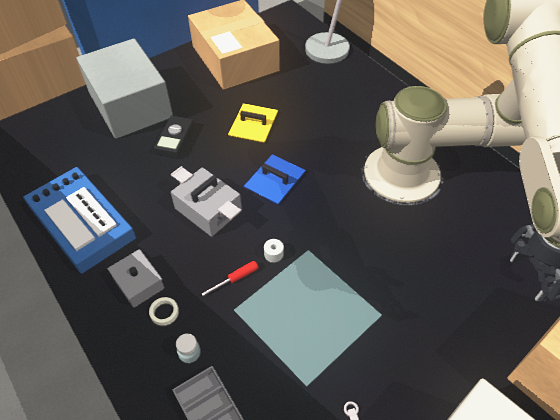

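The grey case with the two tabs is at top (354,152). The other candidates are the blue lid (343,240), the yellow lid (435,270), and the small knob box (313,57), which has no tabs or bar handle. The mat is at (194,171). Next I measure and confirm with an enlarged crop.

```bash
python3 - <<'E'
from h import *
z=np.load('top0.npz'); p,d,W=z['p'],z['d'],z['W']; m=model('top')
c=p[105:205,290:420]; cv2.imwrite('pics/crop0.png',cv2.resize(c[:,:,::-1],None,fx=6,fy=6,interpolation=cv2.INTER_CUBIC))
hsv=cv2.cvtColor(p,cv2.COLOR_RGB2HSV)
def show(n,k,zz):
    k=k.astype(np.uint8); N,L,S,C=cv2.connectedComponentsWithStats(k)
    for i in range(1,N):
        if S[i,4]<60: continue
        ct=max(cv2.findContours((L==i).astype(np.uint8),0,1)[0],key=cv2.contourArea)
        r=cv2.minAreaRect(ct); b=cv2.boxPoints(r); w=np.array([ray(*q,zz,m)[:2] for q in b])
        print(n,S[i],C[i].round(1),'ctr',w.mean(0).round(1),'sides',[np.linalg.norm(w[j]-w[j-1]).round(1) for j in(1,2)],'ang',[np.degrees(np.arctan2(*(w[j]-w[j-1])[::-1])).round(1) for j in(1,2)],'medW',np.nanmedian(W[L==i],0).round(1))
roi=np.zeros((420,560),bool); roi[110:200,296:412]=1
print(p[160,316],p[145,391],p[140,340],p[150,355],p[170,194],p[130,365])
g=p.min(2)
show('tab',roi&(g>185)&(W[...,2]>60),81)
show('body',roi&(W[...,2]>55),76)
show('top',roi&(abs(W[...,2]-76)<8)&(g<185),76)
show('handle',roi&(W[...,2]>97)&(p.max(2)<90),110)
H=hsv[...,0]
mk=(H>80)&(H<100)&(hsv[...,1]>30)&(hsv[...,2]>70); mk[:,:130]=0;mk[:,260:]=0;mk[:105]=0;mk[235:]=0
show('mat',mk,3)
E
```

```text
[224 215 209] [224 214 209] [189 184 180] [67 64 66] [143 165 163] [186 180 178]
tab [379 135  21  17 261] [389.3 142.9] ctr [ 559.7 -319. ] sides [np.float64(46.9), np.float64(38.1)] ang [np.float64(-77.8), np.float64(-170.0)] medW [ 560.1 -318.9   79.8]
tab [308 150  21  18 271] [317.8 159.1] ctr [ 519.8 -137.2] sides [np.float64(47.3), np.float64(38.7)] ang [np.float64(-76.3), np.float64(-167.3)] medW [ 520.2 -137.9   79.7]
body [ 307  124   95   59 3376] [353.7 152.7] ctr [ 536.9 -230.4] sides [np.float64(240.3), np.float64(123.3)] ang [np.float64(-77.6), np.float64(-169.8)] medW [ 536.1 -226.7   75.5]
top [ 310  124   92   58 2494] [353.7 152.8] ctr [ 538.  -230.5] sides [np.float64(239.6), np.float64(121.2)] ang [np.float64(-77.6), np.float64(-169.9)] medW [ 536.5 -225.9   74.6]
handle [349 133  12  34 157] [354.4 149.5] ctr [ 536.2 -226.7] sides [np.float64(12.1), np.float64(84.4)] ang [np.float64(-76.2), np.float64(-167.8)] medW [ 537.4 -226.6  107.8]
mat [ 141  118  107  107 9335] [193.2 171.2] ctr [509.7 194.6] sides [np.float64(273.1), np.float64(267.7)] ang [np.float64(-84.1), np.float64(-173.5)] medW [508.3 192.9   1.4]
```

View pics/crop0.png

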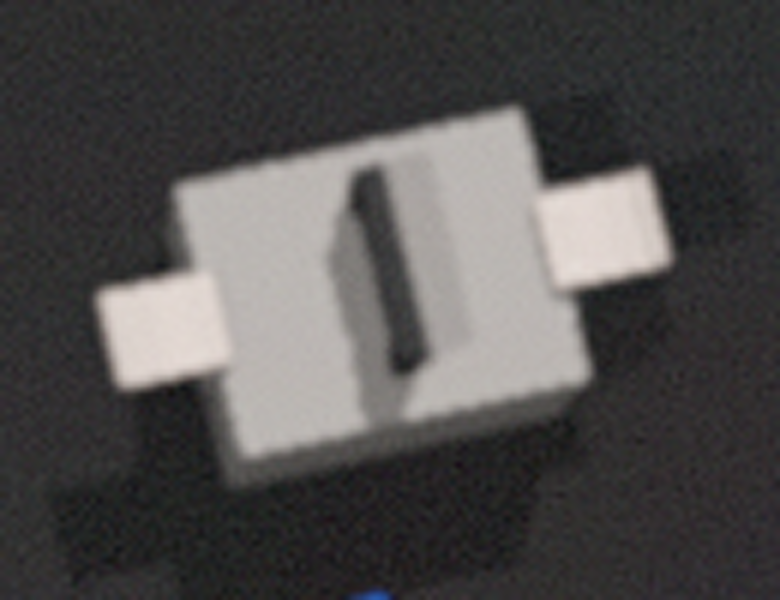

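The crop confirms it: a grey case with two steel tabs at top pixels (317.8,159) and (389.3,143), and a black handle at (354,150). Next I compute the move to a position above the case for a wrist-camera refinement.

```bash
cat >> h.py <<'E'
def go(x,y,z,th=None):
    "shift in tool axes to TCP target, th = world angle (deg) wanted of tool y"
    from scipy.spatial.transform import Rotation as Ro
    s=ctrl.sense(); q=s['ee_rot']; R=Ro.from_quat([q[1],q[2],q[3],q[0]]).as_matrix()
    a=np.degrees(np.arctan2(R[1,1],R[0,1])); sh=R.T@(np.array([x,y,z])-s['eef_pos'])
    print('t',round(s['time_s'],2),'pos',s['eef_pos'].round(1),'tooly ang',a.round(2),'z',R[:,2].round(3),'F',s['force'].round(1),'grip',round(s['grip_width'],2))
    print('shift',sh.round(1),'yaw',None if th is None else round(-((th-a+180)%360-180),2))
E
python3 - <<'E'
from h import *
R,t,*_=model('wrist'); print('cam',-R.T@t, 'axis',R[2], ctrl.camera_model('wrist')['fov_y'])
R,t,*_=model('top'); print('cam',-R.T@t)
go(538,-227,320,102.4)
m=model('top')
z=np.load('top0.npz'); hsv=cv2.cvtColor(z['p'],cv2.COLOR_RGB2HSV);H=hsv[...,0]
print(hsv[170,194],hsv[215,238],hsv[110,190], hsv[125,235],hsv[217,200])
mk=((H>75)&(H<105)&(hsv[...,2]>55)); mk[:,:130]=0;mk[:,260:]=0;mk[:105]=0;mk[235:]=0
ct=max(cv2.findContours(mk.astype(np.uint8),0,1)[0],key=cv2.contourArea); ap=cv2.approxPolyDP(ct,6,True)[:,0]; print(ap)
for q in ap: print(ray(*q,3,m).round(1))
E
```

```text
cam [112.00738457 518.33526974 373.24120886] axis [ 0.27063483 -0.10112715 -0.95735578] 69.17593706288255
cam [ 231.03950694  -65.11677833 1339.23761786]
t 0.1 pos [181.8 492.4 303.4] tooly ang 69.73 z [-0.001 -0.001 -1.   ] F [ 0.4 -0.  -0.1] grip 1.0
shift [-583.4 -551.4  -16.1] yaw -32.67
[ 87  34 165] [132  30  43] [143  27  38] [ 87  30 161] [ 87  38 133]
[[237 118]
 [141 130]
 [149 225]
 [247 212]]
[654.3  75.7   3. ]
[623.7 337.5   3. ]
[363.7 307.8   3. ]
[396.2  47.6   3. ]
```

move_arm([
  [[-42, -39, -2], -3, 0],
  [[-84, -79, -4], -6, 0],
  [[-126, -119, -5], -9, 0],
  [[-168, -158, -6], -12, 0],
  [[-210, -198, -8], -15, 0],
  [[-252, -238, -9], -18, 0],
  [[-294, -277, -10], -20, 0],
  [[-336, -317, -11], -23, 0],
  [[-378, -356, -12], -26, 0],
  [[-420, -396, -14], -29, 0],
])

```text
time_s: 1.35
eef_pos: [439.1, -26.4, 317.8]
ee_rot: [-0.0, -0.077, 0.997, 0.0]
force: [0.5, 0.1, 0.1]
grip_width: 0.004
```

```bash
python3 - <<'E'
from h import *
go(538,-227,320,102.4)
E
```

```text
t 1.35 pos [439.1 -26.4 317.8] tooly ang 98.81 z [-0.  0. -1.] F [0.5 0.1 0.1] grip 0.0
shift [ -67.  -213.4   -2.3] yaw -3.59
```

move_arm([
  [[-15, -50, 0], -1, 0],
  [[-32, -104, 0], -2, 0],
  [[-48, -158, 0], -3, 0],
  [[-67, -213, -2], -3.6, 0],
  [[-67, -213, -2], -3.6, 0],
  [[-67, -213, -2], -3.6, 0],
])

```text
time_s: 2.1
eef_pos: [537.0, -224.4, 319.5]
ee_rot: [-0.0, -0.107, 0.994, 0.0]
force: [-0.1, 0.0, 0.1]
grip_width: 0.0
```

```bash
python3 - <<'E'
from h import *
go(538,-227,320,102.4)
m=model('wrist'); p,d=ctrl.capture('wrist'); np.savez('wrist1.npz',p=p,d=d,W=cloud('wrist',d,m),m=np.array(m,dtype=object))
cv2.imwrite('pics/wrist1.png',p[:,:,::-1])
E
```

```text
t 2.1 pos [ 537.  -224.4  319.5] tooly ang 102.33 z [-0.001  0.001 -1.   ] F [-0.1  0.   0.1] grip 0.0
shift [-0.4 -2.7 -0.5] yaw -0.07
```

View pics/wrist1.png

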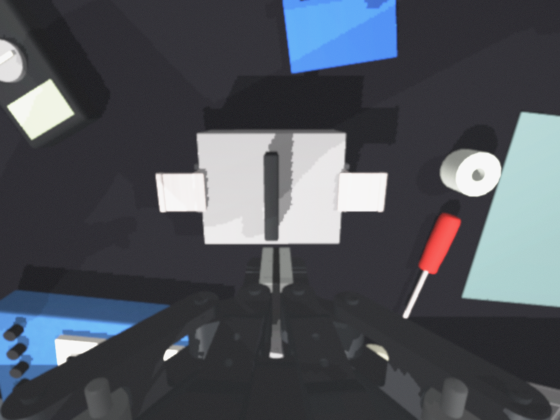

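The wrist view shows the case square to the jaws, with tabs at (181,192) (-y) and (362,192) (+y) and the handle at (271,196).

```bash
python3 - <<'E'
from h import *
z=np.load('wrist1.npz',allow_pickle=True); p,W=z['p'],z['W']; m=tuple(z['m'])
def show(n,k,zz):
    N,L,S,C=cv2.connectedComponentsWithStats(k.astype(np.uint8))
    for i in range(1,N):
        if S[i,4]<300: continue
        ct=max(cv2.findContours((L==i).astype(np.uint8),0,1)[0],key=cv2.contourArea)
        w=np.array([ray(*q,zz,m)[:2] for q in ct[:,0]],np.float32); r=cv2.minAreaRect(w)
        print(n,S[i],'rect',np.round(r[0],1),np.round(r[1],1),round(r[2],1),'medW',np.nanmedian(W[L==i],0).round(1))
roi=np.zeros((420,560),bool); roi[120:250,150:395]=1
g=p.min(2)
for x in ((181,192),(362,192),(230,200),(271,200)): print(p[x[1],x[0]],W[x[1],x[0]].round(1))
show('tab',roi&(g>222)&(abs(W[...,2]-81)<8),81)
show('lidtop',roi&(abs(W[...,2]-76)<4)&(g<222),76)
show('handle',roi&(W[...,2]>95)&(p.max(2)<90),110)
E
```

```text
[245 243 242] [ 560.  -319.6   81.2]
[247 246 246] [ 519.7 -135.6   81.7]
[219 217 218] [ 558.8 -268.6   77.2]
[70 71 73] [ 540.6 -227.5  109.9]
tab [ 205  142  181  101 6584] rect [ 561.7 -193.8] [ 91.2 199.4] 44.6 medW [ 539.  -175.3   76.3]
tab [ 157  174   49   38 1627] rect [ 561.  -319.6] [39.7 48. ] 12.3 medW [ 560.5 -319.4   81.2]
lidtop [ 193  133  153  111 8840] rect [ 540.8 -231.1] [119.2 155.7] 12.3 medW [ 521.5 -252.3   76. ]
handle [ 265  153   13   86 1064] rect [ 537.9 -228.1] [83.3 11.4] 12.4 medW [ 534.5 -228.5  109.9]
```

```bash
python3 - <<'E'
from h import *
go(517.1,-125.4,165,102.3)
E
```

```text
t 2.15 pos [ 537.  -223.9  319.9] tooly ang 102.37 z [-0.  0. -1.] F [0.7 0.7 0.1] grip 0.0
shift [ -1.7 100.4 154.9] yaw 0.07
```

move_arm([
  [[0, 40, 20], 0, 0],
  [[-1, 80, 60], 0, 0],
  [[-2, 100, 105], 0, 0],
  [[-2, 100, 135], 0, 0],
  [[-2, 100, 150], 0, 0],
  [[-2, 100, 155], 0, 0],
  [[-2, 100, 155], 0, 0],
])

```text
time_s: 3.02
eef_pos: [518.1, -126.9, 165.7]
ee_rot: [0.001, -0.107, 0.994, -0.0]
force: [-0.1, -0.2, -0.5]
grip_width: 0.002
```

```bash
python3 - <<'E'
from h import *
go(517.1,-125.4,134,102.3)
m=model('wrist'); p,d=ctrl.capture('wrist'); cv2.imwrite('pics/wrist2.png',p[:,:,::-1])
E
```

```text
t 3.02 pos [ 518.1 -126.9  165.7] tooly ang 102.32 z [ 0.001 -0.001 -1.   ] F [-0.1 -0.2 -0.5] grip 0.0
shift [ 0.7  1.7 31.7] yaw 0.02
```

View pics/wrist2.png

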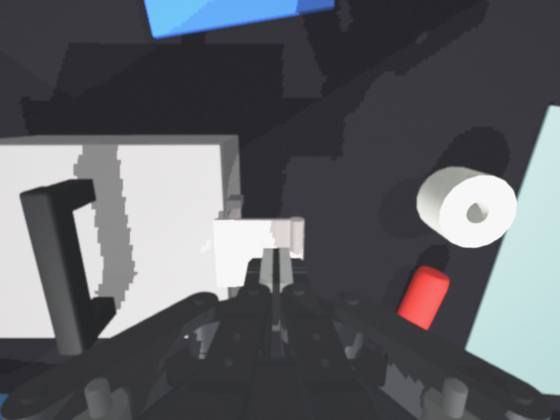

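The shut fingertips (276,260) are over the outer half of the tab, which spans columns 214–303. Now I press.

move_arm([
  [[0, 1, 6], 0, 0],
  [[0, 1, 11], 0, 0],
  [[0, 1, 15], 0, 0],
  [[0, 1, 19], 0, 0],
  [[0, 1, 23], 0, 0],
  [[0, 1, 27], 0, 0],
  [[0, 1, 30], 0, 0],
  [[0, 1, 31], 0, 0],
  [[0, 1, 31], 0, 0],
])

```text
time_s: 4.2
eef_pos: [516.1, -119.6, 133.2]
ee_rot: [-0.002, -0.107, 0.994, 0.007]
force: [-4.2, 37.6, 13.9]
grip_width: -0.001
```

move_arm([
  [[0, 0, -15], 0, 0],
  [[0, 0, -40], 0, 0],
  [[0, 0, -70], 0, 0],
  [[0, 0, -100], 0, 0],
  [[0, 0, -100], 0, 0],
])

```text
time_s: 4.82
eef_pos: [518.3, -126.2, 235.8]
ee_rot: [0.002, -0.107, 0.994, -0.001]
force: [-0.8, -0.5, -1.4]
grip_width: 0.0
```

```bash
python3 - <<'E'
from h import *
go(561.9,-330.6,235,102.3)
m=model('wrist'); p,d=ctrl.capture('wrist'); cv2.imwrite('pics/wrist3.png',p[:,:,::-1])
E
```

```text
t 4.83 pos [ 518.3 -126.2  235.8] tooly ang 102.33 z [ 0.004 -0.002 -1.   ] F [-0.8 -0.5 -1.4] grip 0.0
shift [   1.  -209.     1.4] yaw 0.03
```

View pics/wrist3.png

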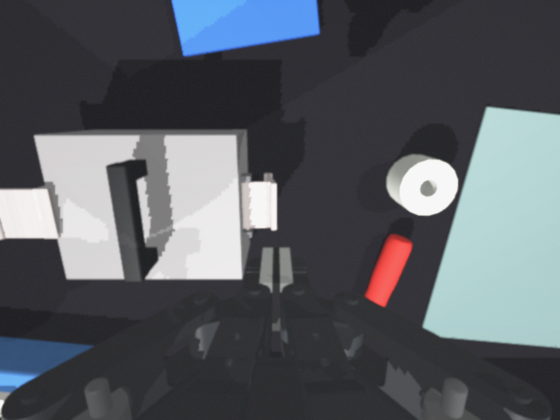

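Clip A is off the lid and hanging outward (260,205). It pushed sideways on the finger with 37 N at the end of the stroke, so I'll press B more shallowly.

move_arm([
  [[0, -50, 0], 0, 0],
  [[0, -105, 0], 0, 0],
  [[1, -160, 0], 0, 0],
  [[1, -209, 10], 0, 0],
  [[1, -209, 45], 0, 0],
  [[1, -209, 65], 0, 0],
  [[1, -209, 72], 0, 0],
  [[1, -209, 72], 0, 0],
])

```text
time_s: 5.88
eef_pos: [561.2, -330.1, 161.5]
ee_rot: [-0.0, -0.107, 0.994, 0.0]
force: [0.7, -0.4, 0.8]
grip_width: -0.003
```

```bash
python3 - <<'E'
from h import *
go(561.9,-330.6,140,102.3)
m=model('wrist'); p,d=ctrl.capture('wrist'); cv2.imwrite('pics/wrist4.png',p[:,:,::-1])
E
```

```text
t 5.88 pos [ 561.2 -330.1  161.5] tooly ang 102.34 z [-0.001  0.001 -1.   ] F [ 0.7 -0.4  0.8] grip -0.0
shift [-0.6 -0.7 21.5] yaw 0.04
```

View pics/wrist4.png

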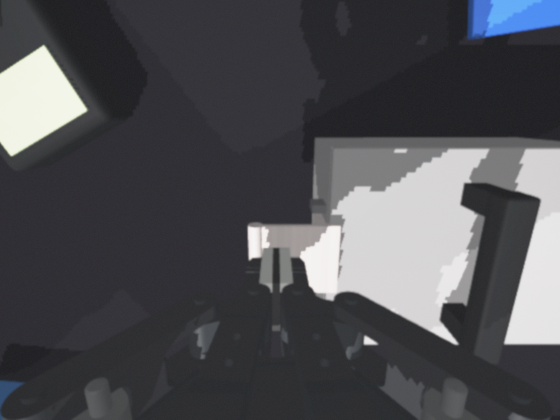

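The fingertips (276,260) are over tab B's outer half. I press 12 mm past contact first.

move_arm([
  [[0, 0, 4], 0, 0],
  [[0, 0, 7], 0, 0],
  [[0, 0, 10], 0, 0],
  [[0, 0, 13], 0, 0],
  [[0, 0, 16], 0, 0],
  [[0, 0, 19], 0, 0],
  [[0, 0, 19], 0, 0],
])

```text
time_s: 6.8
eef_pos: [562.2, -334.5, 146.9]
ee_rot: [0.003, -0.107, 0.994, -0.006]
force: [-0.3, -15.7, 13.9]
grip_width: 0.001
```

move_arm([
  [[0, 0, 2], 0, 0],
  [[0, 0, 4], 0, 0],
  [[0, 0, 6], 0, 0],
  [[0, 0, 6], 0, 0],
])

```text
time_s: 7.3
eef_pos: [562.5, -336.6, 141.6]
ee_rot: [0.004, -0.107, 0.994, -0.009]
force: [2.3, -25.8, 11.2]
grip_width: 0.002
```

move_arm([
  [[0, -2, 1], 0, 0],
  [[0, -4, 2], 0, 0],
  [[0, -4, 3], 0, 0],
  [[0, -4, 4], 0, 0],
  [[0, -4, 4], 0, 0],
])

```text
time_s: 7.92
eef_pos: [562.9, -337.6, 134.9]
ee_rot: [0.002, -0.107, 0.994, -0.005]
force: [3.4, -15.4, 2.5]
grip_width: -0.002
```

```bash
python3 - <<'E'
from h import *
go(561.9,-330.6,134,102.3)
m=model('wrist'); p,d=ctrl.capture('wrist'); cv2.imwrite('pics/wrist5.png',p[:,:,::-1])
E
```

```text
t 7.92 pos [ 562.9 -337.6  134.9] tooly ang 102.27 z [ 0.006 -0.009 -1.   ] F [  3.4 -15.4   2.5] grip -0.0
shift [-0.5  7.1  0.8] yaw -0.03
```

View pics/wrist5.png

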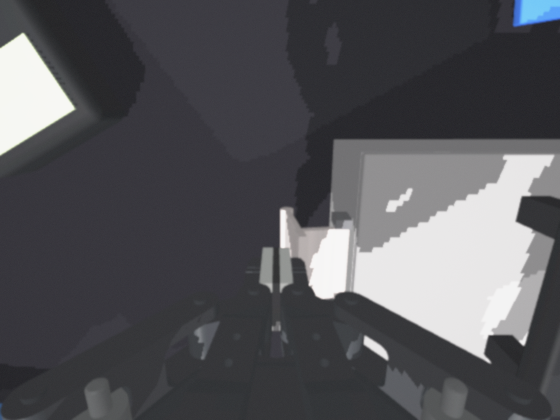

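move_arm([
  [[0, -5, -5], 0, 0],
  [[0, -8, -20], 0, 0],
  [[0, -8, -45], 0, 0],
  [[0, -8, -75], 0, 0],
  [[0, 20, -110], 0, 0],
  [[0, 60, -150], 0, 0],
  [[0, 110, -180], 0, 0],
  [[0, 110, -180], 0, 0],
  [[0, 110, -180], 0, 0],
])

```text
time_s: 9.1
eef_pos: [538.6, -226.7, 313.0]
ee_rot: [-0.0, -0.108, 0.994, 0.0]
force: [-0.4, 0.1, 0.1]
grip_width: 0.001
```

```bash
python3 - <<'E'
from h import *
go(539.5,-228,200,102.3)
m=model('wrist'); p,d=ctrl.capture('wrist'); W=cloud('wrist',d,m); cv2.imwrite('pics/wrist6.png',p[:,:,::-1])
np.savez('wrist6.npz',p=p,W=W,m=np.array(m,dtype=object))
p,d=ctrl.capture('scene'); cv2.imwrite('pics/scene6.png',cv2.resize(p[130:270,130:290,::-1],None,fx=4,fy=4,interpolation=cv2.INTER_CUBIC))
E
```

```text
t 9.1 pos [ 538.6 -226.7  313. ] tooly ang 102.34 z [-0.  0. -1.] F [-0.4  0.1  0.1] grip 0.0
shift [ -0.6  -1.5 113. ] yaw 0.04
```

View pics/wrist6.png

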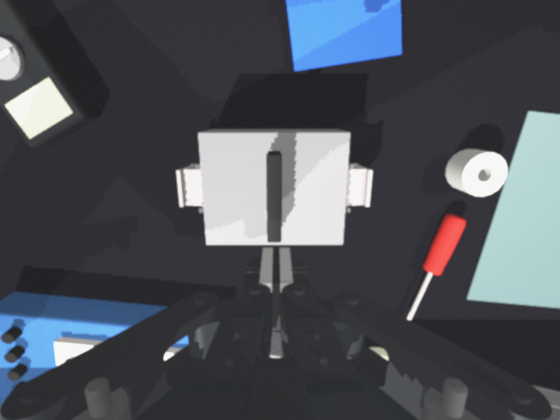

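View pics/scene6.png

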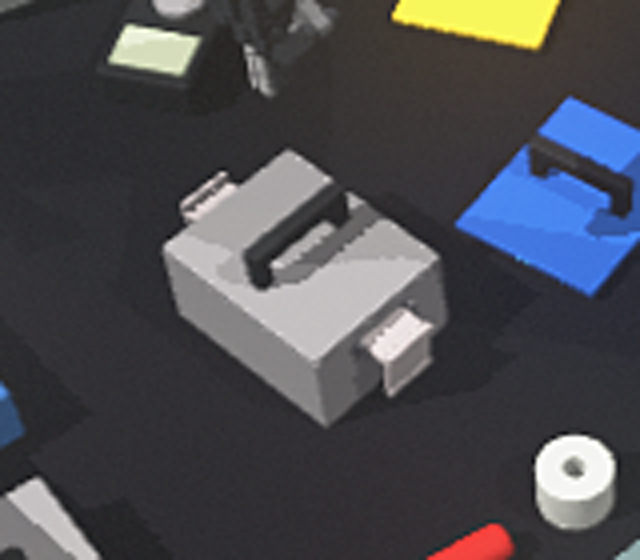

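Both clips hang open symmetrically in both views, clear of the lid. Now the handle grasp.

```bash
python3 - <<'E'
from h import *
z=np.load('wrist6.npz',allow_pickle=True); p,W=z['p'],z['W']; m=tuple(z['m'])
k=(W[...,2]>104)&(W[...,2]<116)&(p.max(2)<110); k[245:]=0
N,L,S,C=cv2.connectedComponentsWithStats(k.astype(np.uint8)); i=1+S[1:,4].argmax()
ct=max(cv2.findContours((L==i).astype(np.uint8),0,1)[0],key=cv2.contourArea)
r=cv2.minAreaRect(np.array([ray(*q,110,m)[:2] for q in ct[:,0]],np.float32)); print(r, np.nanmedian(W[L==i],0))
print('lidtop',np.nanmedian(W[150:220,215:255].reshape(-1,3),0))
go(538.5,-227.8,157,102.35)
E
```

```text
((538.8192749023438, -227.6547393798828), (82.59212493896484, 12.84402847290039), 12.63671588897705) [ 534.55967323 -228.26258945  109.91162258]
lidtop [ 541.64353462 -268.84363987   75.97780916]
t 9.2 pos [ 538.6 -227.3  312. ] tooly ang 102.28 z [-0.001  0.001 -1.   ] F [ 1.  -0.1  0.3] grip -0.0
shift [ -0.   -0.7 155. ] yaw -0.07
```

move_arm([
  [[0, -1, 30], 0, 0.6],
  [[0, -1, 65], 0, 0.6],
  [[0, -1, 100], 0, 0.6],
  [[0, -1, 130], 0, 0.6],
  [[0, -1, 145], 0, 0.6],
  [[0, -1, 153], 0, 0.6],
  [[0, -1, 155], 0, 0.6],
  [[0, -1, 155], 0, 0.6],
], force=40)

```text
time_s: 10.2
eef_pos: [539.1, -227.8, 158.6]
ee_rot: [0.0, -0.107, 0.994, -0.0]
force: [-0.6, 0.7, 0.3]
grip_width: 0.6
```

```bash
python3 - <<'E'
from h import *
go(538.5,-227.8,157,102.35)
m=model('wrist'); p,d=ctrl.capture('wrist'); cv2.imwrite('pics/wrist7.png',p[:,:,::-1])
E
```

```text
t 10.2 pos [ 539.1 -227.8  158.6] tooly ang 102.33 z [ 0.001 -0.001 -1.   ] F [-0.6  0.7  0.3] grip 0.6
shift [0.6 0.1 1.6] yaw -0.02
```

View pics/wrist7.png

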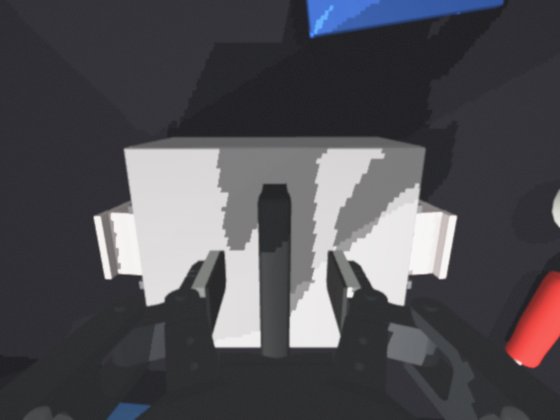

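The handle (275,270) is centred between the pads (210 and 342), so I close and then do a short vertical lift.

move_arm([
  [[0, 0, 1], 0, 0.0],
  [[0, 0, 1], 0, 0.0],
  [[0, 0, 1], 0, 0.0],
  [[0, 0, 1], 0, 0.0],
  [[0, 0, 1], 0, 0.0],
], force=60)

```text
time_s: 10.88
eef_pos: [539.0, -227.6, 157.3]
ee_rot: [0.0, -0.107, 0.994, -0.0]
force: [-1.0, 0.9, 5.1]
grip_width: 0.152
```

move_arm([
  [[0, 0, -3], 0, 0],
  [[0, 0, -8], 0, 0],
  [[0, 0, -15], 0, 0],
  [[0, 0, -25], 0, 0],
  [[0, 0, -40], 0, 0],
  [[0, 0, -60], 0, 0],
  [[0, 0, -80], 0, 0],
  [[0, 0, -80], 0, 0],
])

```text
time_s: 11.88
eef_pos: [539.3, -227.8, 238.9]
ee_rot: [0.001, -0.107, 0.994, -0.001]
force: [-1.1, 0.0, -2.8]
grip_width: 0.152
```

```bash
python3 - <<'E'
from h import *
go(509.5,192.2,240,96.6)
m=model('wrist'); p,d=ctrl.capture('wrist'); cv2.imwrite('pics/wrist8.png',p[:,:,::-1])
p,d=ctrl.capture('scene'); cv2.imwrite('pics/scene8.png',p[:,:,::-1])
E
```

```text
t 11.88 pos [ 539.3 -227.8  238.9] tooly ang 102.33 z [ 0.003 -0.002 -1.   ] F [-1.1  0.  -2.8] grip 0.15
shift [-60.6 416.7  -2.1] yaw 5.73
```

View pics/wrist8.png

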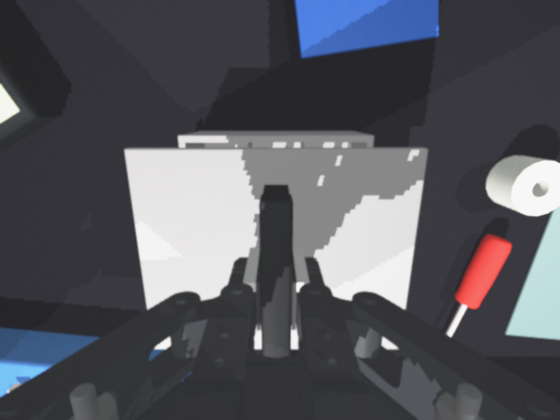

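View pics/scene8.png

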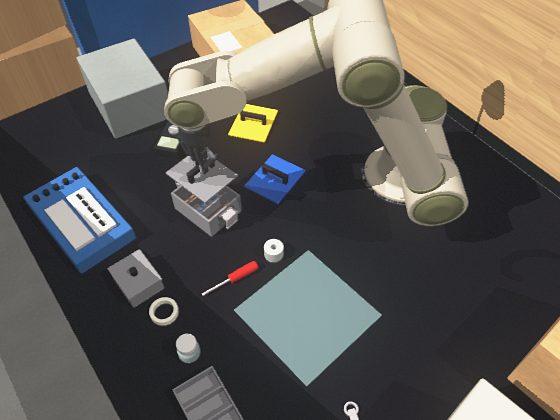

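The lid is up and level in the jaws. I carry it to the mat.

move_arm([
  [[-2, 12, -1], 0, 0],
  [[-5, 36, -2], 0.5, 0],
  [[-10, 70, -2], 1, 0],
  [[-16, 108, -2], 1.5, 0],
  [[-21, 146, -2], 2, 0],
  [[-27, 184, -2], 2.5, 0],
  [[-32, 222, -2], 3, 0],
  [[-37, 256, -2], 3.5, 0],
  [[-41, 280, -2], 4, 0],
  [[-42, 290, -2], 4, 0],
])

```text
time_s: 13.22
eef_pos: [517.4, 66.2, 238.5]
ee_rot: [-0.0, -0.074, 0.997, 0.0]
force: [0.7, -0.7, -2.5]
grip_width: 0.15
```

```bash
python3 - <<'E'
from h import *
go(509.5,192.2,240,96.6)
E
```

```text
t 13.22 pos [517.4  66.2 238.5] tooly ang 98.44 z [-0.001  0.    -1.   ] F [ 0.7 -0.7 -2.5] grip 0.15
shift [-10.7 125.8  -1.5] yaw 1.84
```

move_arm([
  [[-1, 12, 0], 0, 0],
  [[-4, 40, 0], 0.5, 0],
  [[-7, 75, 0], 1, 0],
  [[-9, 105, 0], 1.5, 0],
  [[-11, 121, 0], 1.8, 0],
  [[-11, 126, 0], 1.8, 0],
  [[-11, 126, 0], 1.8, 0],
  [[-11, 126, 0], 1.8, 0],
])

```text
time_s: 14.22
eef_pos: [510.8, 190.2, 238.9]
ee_rot: [0.0, -0.056, 0.998, -0.0]
force: [0.2, 0.1, -1.9]
grip_width: 0.15
```

```bash
python3 - <<'E'
from h import *
go(509.5,192.2,97,96.6)
for n in('top','wrist'):
    m=model(n); p,d=ctrl.capture(n); cv2.imwrite(f'pics/{n}9.png',p[:,:,::-1]); W=cloud(n,d,m)
    if n=='wrist': np.savez('wrist9.npz',p=p,W=W,m=np.array(m,dtype=object))
E
```

```text
t 14.22 pos [510.8 190.2 238.9] tooly ang 96.47 z [ 0. -0. -1.] F [ 0.2  0.1 -1.9] grip 0.15
shift [  1.1   2.2 141.9] yaw -0.13
```

View pics/wrist9.png

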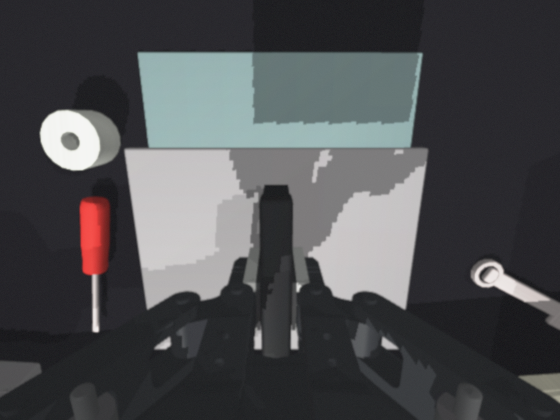

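View pics/top9.png

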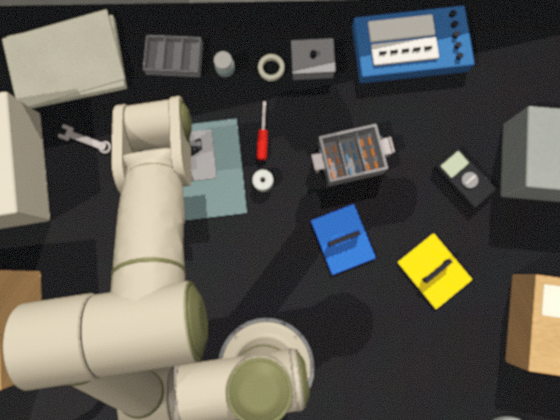

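The lid (126–427) is centred over the mat (139–421) and aligned with it. I lower it, going slowly near contact.

move_arm([
  [[0, 1, 15], 0, 0],
  [[1, 2, 40], 0, 0],
  [[1, 2, 70], 0, 0],
  [[1, 2, 98], 0, 0],
  [[1, 2, 116], 0, 0],
  [[1, 2, 126], 0, 0],
  [[1, 2, 131], 0, 0],
  [[1, 2, 134], 0, 0],
  [[1, 2, 134], 0, 0],
  [[1, 2, 134], 0, 0],
])

```text
time_s: 15.58
eef_pos: [509.5, 192.9, 105.3]
ee_rot: [0.0, -0.057, 0.998, 0.0]
force: [0.7, -0.4, -1.8]
grip_width: 0.149
```

```bash
python3 - <<'E'
from h import *
go(509.5,192.2,96.3,96.6)
E
```

```text
t 15.57 pos [509.5 192.9 105.3] tooly ang 96.53 z [ 0.001  0.    -1.   ] F [ 0.7 -0.4 -1.8] grip 0.15
shift [ 0.1 -0.7  9. ] yaw -0.07
```

move_arm([
  [[0, 0, 2], 0, 0],
  [[0, 0, 4], 0, 0],
  [[0, 0, 5.5], 0, 0],
  [[0, 0, 7], 0, 0],
  [[0, 0, 8], 0, 0],
  [[0, 0, 8.5], 0, 0],
  [[0, 0, 9], 0, 0],
  [[0, 0, 9], 0, 0],
])

```text
time_s: 16.58
eef_pos: [509.4, 192.9, 96.3]
ee_rot: [0.0, -0.057, 0.998, -0.0]
force: [-2.4, 0.8, 4.9]
grip_width: 0.153
```

Contact felt (Fz rose from -1.8 to +4.9 N). I release and rise.

move_arm([
  [[0, 0, -0.5], 0, 0.25],
  [[0, 0, -0.5], 0, 0.4],
  [[0, 0, -0.5], 0, 0.6],
  [[0, 0, -0.5], 0, 0.6],
  [[0, 0, -10], 0, 0.6],
  [[0, 0, -35], 0, 0.6],
  [[0, 0, -75], 0, 0.6],
  [[0, 0, -120], 0, 0.6],
  [[0, 0, -170], 0, 0.6],
  [[0, 0, -200], 0, 0.6],
])

```text
time_s: 17.82
eef_pos: [509.4, 192.9, 299.2]
ee_rot: [0.002, -0.057, 0.998, 0.0]
force: [0.5, -0.2, -0.2]
grip_width: 0.598
```

move_arm([
  [[0, 0, 0], 0, 0.6],
  [[40, 30, 0], 0, 0.6],
  [[80, 80, 0], 0, 0.6],
  [[110, 130, 0], 0, 0.6],
  [[130, 190, 0], 0, 0.6],
  [[150, 240, 0], 0, 0.6],
  [[150, 240, 0], 0, 0.6],
])

```text
time_s: 18.7
eef_pos: [330.8, 416.3, 294.7]
ee_rot: [-0.001, -0.059, 0.998, -0.0]
force: [0.4, 0.5, -0.7]
grip_width: 0.604
```

```bash
python3 - <<'E'
from h import *
go(509.5,192.2,300,96.6)
for n in('top','scene'):
    m=model(n); p,d=ctrl.capture(n); cv2.imwrite(f'pics/{n}10.png',p[:,:,::-1]); W=cloud(n,d,m); np.savez(f'{n}10.npz',p=p,W=W,m=np.array(m,dtype=object))
E
```

```text
t 18.7 pos [330.8 416.3 294.7] tooly ang 96.8 z [-0.002 -0.001 -1.   ] F [ 0.4  0.5 -0.7] grip 0.6
shift [-150.9 -243.7   -5.4] yaw 0.2
```

View pics/top10.png

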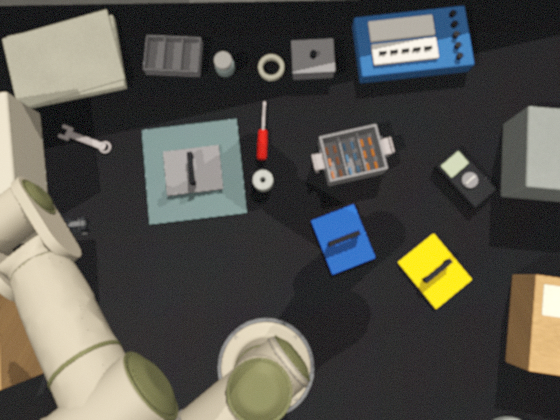

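View pics/scene10.png

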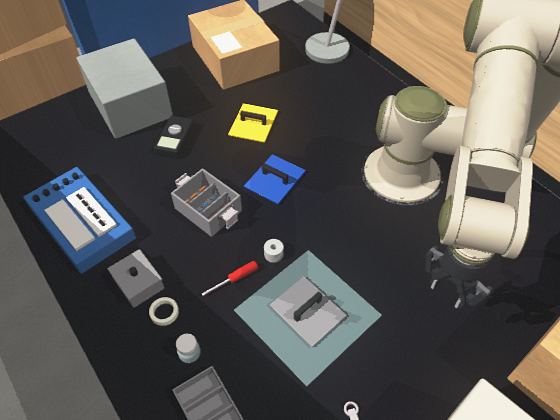

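The lid lies on the mat at top (192,170), flat with the handle up. The case is open and both clips hang off at (318,162) and (388,146). I check numerically and then hand in.

```bash
python3 - <<'E'
from h import *
z=np.load('top10.npz',allow_pickle=True); p,W=z['p'],z['W']; m=model('top')
hsv=cv2.cvtColor(p,cv2.COLOR_RGB2HSV)
k=((W[...,2]>8)&(W[...,2]<80)); k[:,:150]=0;k[:,240:]=0;k[:125]=0;k[215:]=0
k=cv2.morphologyEx(k.astype(np.uint8),cv2.MORPH_OPEN,np.ones((3,3)))
ct=max(cv2.findContours(k,0,1)[0],key=cv2.contourArea)
print(cv2.minAreaRect(np.array([ray(*q,15,m)[:2] for q in ct[:,0]],np.float32)))
q=W[k>0]; q=q[(q[:,2]<25)]; A=np.c_[q[:,:2]-q[:,:2].mean(0),np.ones(len(q))]; print('plane slope,z',np.linalg.lstsq(A,q[:,2],rcond=None)[0])
ctrl.finish_job(); print(ctrl.sense()['time_s'])
E
```

```text
((508.10614013671875, 190.89535522460938), (120.37684631347656, 149.65493774414062), 6.501204013824463)
plane slope,z [-2.13257643e-03 -8.50391810e-04  1.36328092e+01]
the job is handed in; nothing more can be done
the job is handed in; nothing more can be done
```

The case is open and its lid lies in the middle of the bench mat. I pressed both clips open (+y first, then -y), and only then lifted the lid by its handle and set it down on the mat. The job was handed in at about 18.7 s of the 53 s allowed.

- **Lid position:** The lid is flat to within about 0.1° and handle up. Its measured centre is (508, 191) mm against a mat centre of about (509.5, 192) mm, so it is within 2 mm. It is turned to line up with the mat (6.5° against about 6.6°).
- **Clips and surroundings:** Both clips hang open in the last pictures, the robot is clear of everything, and the other objects look undisturbed.
- **Forces:** At the end of its stroke, clip A pushed sideways on the fingertips with about 38 N. I pressed clip B in smaller steps, and the highest reading there was about 26 N sideways. These are readings at the end of each move, so a brief higher peak could have been missed.
- **Set-down:** The lid touched down with about 5 N.

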